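Hold the fruit dish out to the visitor

TASK

A visitor sits at the right-hand end of the desk, at the green place mat, and is to be offered the orange. Take the white fruit dish by its wooden grip, draw it out from under the monitor riser without striking the riser, lift it and carry it to the mat, and turn it a quarter turn so that its arched handle runs along the mat's long sides and its open side faces the visitor; keep the dish level and the orange resting in its middle all the way, do not touch the orange, and leave the jar, stapler and mug where they stand. Finish while still holding the dish steady over the middle of the mat, about a hand's breadth (80 to 100 mm) above it, without setting it down.

Things in the scene. Friction and masses are not known exactly. Their poses are not given: they have to be found in the camera images.
- dish: white fruit dish, rim 180 mm across and 51 mm high, foot 96 mm; 0.32 kg, with a fixed steel arch handle over it. Origin: centre of its underside; z up, y in the arch's plane (arch 96 mm to either side), x through the arch, the open side (+x, -x alike). Its rear 35 to 55 mm starts under the riser's deck, arch about parallel to the deck's edge: draw it out to the riser's -x before lifting
- dish_grip (a point): centre of the wooden grip, 178 mm above the dish's underside on the dish's axis. The grip is a bar 80 mm long along the dish's y, 12 mm wide (x) and 18 mm high (z), free from above; the nearest thing beneath it is the orange, whose top is at 82 mm
- dish_middle (a point): point 46 mm above the dish's underside on its axis: where the orange's centre is when it rests in the middle. The inside of the dish is flat for 10 mm about its middle (10 mm above the underside), then rises at about 14 degrees out to 45 mm, then more steeply
- orange: an orange, a loose ball 72 mm in diameter, about 0.17 kg, lying in the dish; origin at its centre; it can roll when the dish is tipped or jerked
- riser: wooden monitor riser, fixed: a deck 240 mm (x) by 420 mm (y), 18 mm thick, underside 95 mm and top 113 mm above the desk, on two side legs, open in front (-x); origin on the desk under its centre, so the deck's front edge is at x = -120 mm. A closed laptop and a notebook lie on it, up to 133 mm above the desk
- mat: green-edged place mat, fixed flat on the desk, 320 mm (x, long sides) by 240 mm (y), 3.5 mm thick; origin under its centre. The visitor's chair stands on its -y side
- jar: amber jar with a yellow lid, 64 mm across, 78 mm high, standing on the desk right of the dish; origin at the centre of its underside
- stapler: blue and black stapler, 36 by 150 mm (long along its y), 62 mm high, left of the dish; origin at the centre of its underside
- mug: blue mug, 80 mm across, 92 mm high, near the mat's visitor side; origin at the centre of its underside, handle to its +y, reaching 77 mm from its axis
Not all that is in view belongs to the job. What is meant by the orange is not pink or purple, and is the larger of those in its own colour.

How it is judged (in metres and radians):
On the way:
1. the dish has been drawn right out from under the riser's deck, past its front edge (x of dish in the frame of riser below -0.213 m), for 0.1 s.
At the end, for the whole second after the job is handed in: the robot holds the dish still, its underside 40 to 180 mm above the desk, its axis within 30 mm of the mat's centre, its arch within 0.2 rad of the mat's long sides, level within 0.12 rad, with the orange within 22 mm of its resting place in the middle, and nothing but the gripper carrying the dish (horizontal distance between dish and mat below 0.03 m and height (world z) of dish between 0.04 and 0.18 m and angle between the y axis of dish and the x axis of mat, either way round below 0.2 rad and angle between dish's own z axis and vertical below 0.12 rad and distance between orange and dish_middle below 0.022 m and linear speed of dish below 0.03 m/s and angular speed of dish below 0.15 rad/s and linear speed of orange below 0.05 m/s and contact force between the fingers and dish above 1 N and contact force between dish and mug below 0.2 N and contact force between dish and mat below 0.2 N); the arm keeps its last pose, push and grip.
It fails at once if the orange leaves the middle of the dish (more than 32 mm from its resting place) (distance between orange and dish_middle above 0.032 m).
It fails at once if the dish is tipped by more than 0.2 rad (angle between dish's own z axis and vertical above 0.2 rad).
It fails at once if the dish is struck or forced against the riser (more than 4 N) (contact force between dish and riser above 4 N).
It fails at once if the robot touches the orange (more than 0.5 N) (contact force between any of the fingers, the arm and orange above 0.5 N).
It fails at once if the jar, stapler or mug is pushed from its place (more than 20 mm) (distance of any of jar, stapler, mug from where it was at the start of the episode above 0.02 m).
It also fails if it takes over 51 s, if anything falls off the work surface, if the arm or the gripper's body presses on something with over 40 N, if the wrist force passes 120 N, or if a joint passes its speed limit or range.

ROBOT

A 6-joint arm with a two-finger parallel gripper is mounted at the origin on the work surface. World frame = base frame: x ahead of the robot, y to its left, z up, the work surface at z = 0. Lengths are in m, angles in degrees, forces in N, time in s.
With the tool pointing down it reaches from about 0.3 to 0.875 m from the base axis. Payload 6.4 kg.
Tool frame: the origin (TCP) lies at the very end of the fingers, on their centre line; the grasp point (between the pads) lies 19 mm behind it; z points along the fingers, y is the line along which they close (so a half turn about z gives the same grasp; the last joint's range is limited). The gripper opens to 88 mm and grips with 3 to 60 N. Pads are 18 mm wide; open, the fingers measure 123 mm over their backs; the gripper's body (75 mm by 187 mm) begins 45 mm behind the grasp point.
Start: joints at [59.112, 10.359, 92.074, -0, 77.567, -11.82], TCP at [0.188, 0.543, 0.239] pointing down, gripper open.
Joint ranges: [-171.53, 171.53], [-51.25, 118.39], [17.06, 147.69], [-65.23, 245.23], [0, 150.52], [-178.68, 178.68]. Speed limits (degrees/s): [147.25, 147.25, 172.46, 180, 180, 180].

INTERFACE

Orientations are given as [roll, pitch, yaw] about the fixed x, y, z axes, in that order (R = Rz(yaw) Ry(pitch) Rx(roll)).
In Python, from workcell import r gives the robot as it stands.
- The arm moves only by the shell command python3 -m pendant 'ROWS' [FORCE]. ROWS is JSON, a list of rows, each a list of 3 entries, a list of its own where there are three numbers: the shift along the world's x, y, z scaled (see below), then the turn, a rotation vector about the world's x, y, z scaled (see below), then the opening, from 0 (shut) to 1 (fully open). A call has 1 to 12 rows; each row is the pose to reach, as a shift and turn from the pose commanded when the call began, turning the shorter way round; what a row does not reach only later rows make up. The controller multiplies each number of a shift by 300 mm and each number of a turn by 360 degrees. A row lasts 1/10 s, in which the tool goes at most 50 mm and 8.59 degrees, less where a joint would pass 70% of its speed; a pose out of reach is approached as far as the arm can. A call with a number of a shift or a turn outside -1 to 1 is refused whole. A call with a gripper value outside its range is refused whole. The fingers move at their own pace and stop on an object; FORCE is the grip in N (left out, the last holds). Time passes only in rows, so rows that repeat a pose let the fingers close. It gives the time, the measured TCP pose, the force, the opening and the grip force at its end, in the units of the state.
- r.get_obs(): the state, without advancing time (a new reading comes with each control period).
- r.camera(name): name is "scene" or "top" or "wrist"; returns the picture (384x512x3 uint8, red, green, blue); there is no depth.
- r.camera_info(name): a dict with "intrinsics" (3x3 intrinsics, pixels), "R" (3x3) and "t" (3): a world point X has camera coordinates R X + t. Camera axes: x right, y down, z forward; pixel columns grow to the right and rows downward; lengths in m; the calibration is good to about 2 mm. The wrist camera is an equidistant fisheye: a pixel r from the principal point sees the ray r / f radians off the axis. A picture is of the moment at which its call begins: read the wrist's pose just before it. camera_info takes no time and is no camera call; for the wrist camera it gives the pose at the moment of the call.
- r.close_job(): hands the job in; it is judged then, once.
The state is a dict: "time_s": time; "joints": joint angles; "joint_velocities": joint speeds; "effort": joint torques, N m; "ee_pos": TCP position; "tcp_rot": TCP orientation; "force": force on the tool from outside, world axes, zero at the start; "wrist_torque": the same for the moment, N m; "gripper_width": finger opening in m; "gripper_force": force on a finger pad.
Only numpy, scipy, OpenCV 4.12 (cv2) and the standard library are available. Lean on these libraries where they do the work, as an engineer would, in place of code of your own. Each camera call takes 0.05 s, during which the arm holds its last target. There are 200 camera calls.

## Working session

There is one attempt and no reset: what is moved stays moved. The work goes in short steps, Python scripts to look and compute and a shell command to move; the robot and the scene stay as the last step left them, time stands still between calls to the robot, and variables do not carry over. Pictures are saved under pics/ and viewed, at most 10 in all, crops included, and the job is handed in when it is done.

```bash
mkdir -p pics; python3 - <<'E'
from workcell import r
import cv2,numpy as np
o=r.get_obs();print(o)
for n in("scene","top"):
    im=r.camera(n);cv2.imwrite(f"pics/{n}0.png",im[:,:,::-1]);i=r.camera_info(n);print(n,{k:np.round(i[k],4).tolist() for k in("intrinsics","R","t")})
E
```

```text
{'time_s': 0.0, 'joints': array([ 5.91121499e+01,  1.03984781e+01,  9.21297891e+01, -7.29893755e-04,
        7.75675494e+01, -1.18192852e+01]), 'joint_velocities': array([-0.07419139, -0.03579712,  0.04610922,  0.06595992, -0.04255723,
       -0.0254798 ]), 'effort': array([-3.80475813e-04, -4.33855677e+01, -3.41859305e+01,  7.02542625e-02,
        3.83091148e-02, -9.38577182e-05]), 'ee_pos': array([0.18755887, 0.54300027, 0.2378594 ]), 'tcp_rot': array([-1.79906069e+02, -1.89282634e-02,  1.60931577e+02]), 'force': array([0.14545483, 0.54042643, 0.04120057]), 'wrist_torque': array([ 0.02042423, -0.00397073, -0.02906003]), 'gripper_force': 0.0, 'gripper_width': 0.08791250252449576}
scene {'intrinsics': [[456.26, 0.0, 247.1939], [0.0, 456.26, 200.6598], [0.0, 0.0, 1.0]], 'R': [[0.5786, 0.8156, 0.0101], [0.6192, -0.4312, -0.6562], [-0.5308, 0.386, -0.7545]], 't': [-0.3337, -0.2832, 1.9285]}
top {'intrinsics': [[349.1064, 0.0, 257.1191], [0.0, 349.1064, 195.2528], [0.0, 0.0, 1.0]], 'R': [[0.0083, -1.0, -0.0017], [-0.9953, -0.0081, -0.0967], [0.0966, 0.0025, -0.9953]], 't': [-0.0045, 0.5945, 1.0381]}
```

View pics/scene0.png

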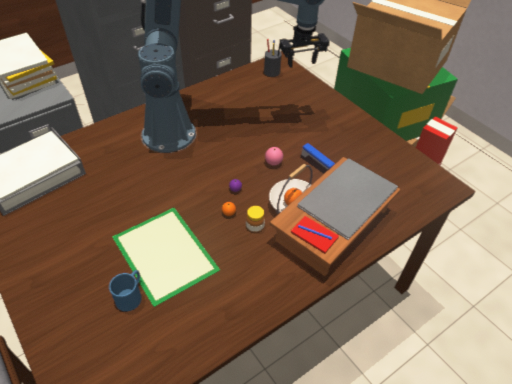

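View pics/top0.png

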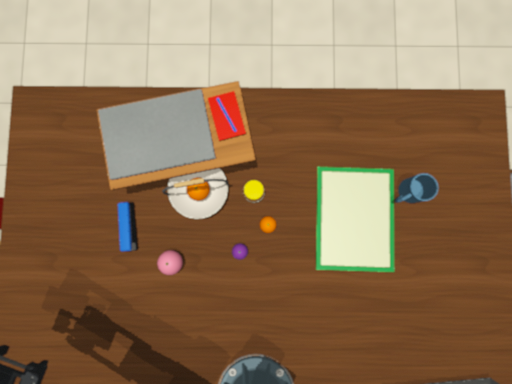

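```bash
python3 - <<'E'
import cv2,numpy as np
t=cv2.imread("pics/top0.png");s=cv2.imread("pics/scene0.png")
a=cv2.resize(t[150:230,150:230],(400,400),interpolation=cv2.INTER_CUBIC)
b=cv2.resize(s[150:230,255:335],(400,400),interpolation=cv2.INTER_CUBIC)
cv2.imwrite("pics/crop.png",np.hstack([a,b]))
E
```

```text
(no output)
```

View pics/crop.png

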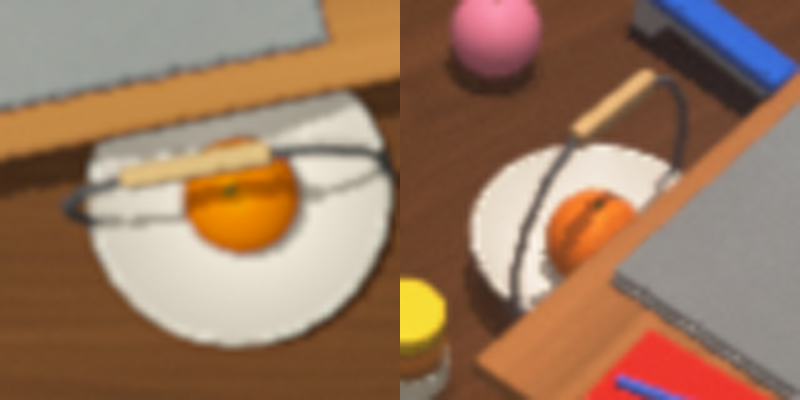

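Candidates for "the orange": top (198,189)/scene (293,196) large orange ball in the dish; (268,225) small orange; (170,263) pink; (240,251) purple. I choose the one in the dish. The crop confirms it, with the grip running from top (174,185) to (204,180).

```bash
cat > h.py <<'E'
import cv2,numpy as np
from workcell import r
def ray(n,uv,info=None):
    i=info or r.camera_info(n);R=np.array(i["R"]);t=np.array(i["t"]);K=np.array(i["intrinsics"])
    uv=np.atleast_2d(np.float64(uv));p=np.c_[(uv[:,0]-K[0,2])/K[0,0],(uv[:,1]-K[1,2])/K[1,1]]
    if n=="wrist":
        th=np.linalg.norm(p,axis=1);d=np.c_[p*(np.sin(th)/np.maximum(th,1e-9))[:,None],np.cos(th)]
    else: d=np.c_[p,np.ones(len(p))]
    return -R.T@t,d@R
def onz(n,uv,z,info=None):
    c,d=ray(n,uv,info);return c+d*((z-c[2])/d[:,2])[:,None]
def hsv(im,lo,hi):return cv2.inRange(cv2.cvtColor(im,cv2.COLOR_BGR2HSV),lo,hi)
def rect(m,x0,y0,x1,y1):
    k=np.zeros_like(m);k[y0:y1,x0:x1]=m[y0:y1,x0:x1]
    c=max(cv2.findContours(k,cv2.RETR_EXTERNAL,cv2.CHAIN_APPROX_NONE)[0],key=cv2.contourArea);return c
E
python3 - <<'E'
from h import *
np.set_printoptions(precision=4,suppress=True)
t=cv2.imread("pics/top0.png");s=cv2.imread("pics/scene0.png")
for n,ends in(("top",[(174.2,185.4),(204.2,180.4)]),("scene",[(291,176.4),(305.6,164.8)])):
    p=onz(n,ends,.178);print(n,"grip ends",p,"mid",p.mean(0),"len",np.linalg.norm(p[0]-p[1]))
# mat
m=hsv(t,(45,100,60),(80,255,255));c=rect(m,290,140,420,300);b=cv2.boxPoints(cv2.minAreaRect(c));p=onz("top",b,.0035);print("mat",p,p.mean(0))
m=hsv(s,(45,100,60),(80,255,255));c=rect(m,90,190,240,320);b=cv2.approxPolyDP(c,8,True)[:,0];p=onz("scene",b,.0035);print("mat scene",p,p.mean(0))
# riser front top edge corners
print("riser top", onz("top",[(110,187),(255,162),(238,83)],.113))
# dish rim front arc
m=hsv(t,(10,0,140),(40,70,255));c=rect(m,165,160,232,222)[:,0]
p=onz("top",c,.051);print("rim y ext",p[:,1].min(),p[:,1].max(),"x min",p[:,0].min())
c2=np.float64([q for q in p if q[0]<.50+0.0 or True]);
sel=p[p[:,0]<p[:,0].min()+.10][:,:2];A=np.c_[2*sel,np.ones(len(sel))];x=np.linalg.lstsq(A,(sel**2).sum(1),rcond=None)[0];print("rim fit",x[:2],np.sqrt(x[2]+x[0]**2+x[1]**2))
for nm,lo,hi,box,z in(("jar",(22,150,120),(35,255,255),(235,175,270,205),.078),("stap",(100,120,60),(125,255,255),(112,195,145,255),.062),("mug",(95,60,40),(120,255,255),(390,165,445,210),.092),("orange",(5,170,100),(18,255,255),(183,175,213,204),.046)):
    c=rect(hsv(t,lo,hi),*box);b=cv2.boxPoints(cv2.minAreaRect(c));print(nm,onz("top",b,z)[:,:2].tolist(),onz("top",b.mean(0),z))
E
```

```text
top grip ends [[0.6043 0.2187 0.178 ]
 [0.6183 0.14   0.178 ]] mid [0.6113 0.1793 0.178 ] len 0.07998256612506481
scene grip ends [[0.618  0.1478 0.178 ]
 [0.6036 0.2236 0.178 ]] mid [0.6108 0.1857 0.178 ] len 0.07716937677355547
mat [[ 0.6912 -0.1845  0.0035]
 [ 0.6931 -0.4303  0.0035]
 [ 0.3674 -0.4206  0.0035]
 [ 0.3653 -0.1819  0.0035]] [ 0.5292 -0.3043  0.0035]
mat scene [[ 0.3763 -0.1835  0.0035]
 [ 0.3648 -0.4202  0.0035]
 [ 0.5326 -0.4194  0.0035]
 [ 0.3786 -0.4079  0.0035]
 [ 0.3866 -0.1934  0.0035]
 [ 0.6717 -0.2005  0.0035]
 [ 0.6732 -0.4138  0.0035]
 [ 0.5675 -0.4153  0.0035]
 [ 0.6849 -0.4268  0.0035]
 [ 0.6875 -0.1913  0.0035]] [ 0.5323 -0.3272  0.0035]
riser top [[0.6064 0.4156 0.113 ]
 [0.6812 0.007  0.113 ]
 [0.9135 0.0584 0.113 ]]
rim y ext 0.09057990574214557 0.27062154353826096 x min 0.5227346667311672
rim fit [0.5895 0.1808] 0.06839225251630052
jar [[0.6372101858506144, 0.04200392442363724], [0.6376833786825304, -0.016549638567940707], [0.5789191350789609, -0.016943389788090443], [0.5784427774897712, 0.041284675235017464]] [[0.608  0.0124 0.078 ]]
stap [[0.5666862839512022, 0.41380683216806435], [0.5690614177912645, 0.3785198574263246], [0.42833210094079044, 0.3640879905828987], [0.42600729353545147, 0.3989108304603297]] [[0.4971 0.3888 0.062 ]]
mug [[0.6533460795198405, -0.40049829016509925], [0.6542995342475455, -0.5188470832266261], [0.5760353420439506, -0.5156056710895065], [0.5750732315097683, -0.39814311839082206]] [[ 0.6145 -0.4583  0.092 ]]
orange [[0.6201715459823216, 0.21586471931113282], [0.633797535786212, 0.15118887678392712], [0.5860766882317783, 0.1406494034997113], [0.5725626430867087, 0.20505240657687598]] [[0.6031 0.1782 0.046 ]]
```

```bash
python3 -m pendant '[[[0.05,-0.043,0.01],[0,0,-0.01],1],[[0.15,-0.13,0.03],[0,0,-0.03],1],[[0.28,-0.24,0.07],[0,0,-0.052],1],[[0.41,-0.35,0.07],[0,0,-0.075],1],[[0.54,-0.46,0.07],[0,0,-0.098],1],[[0.64,-0.55,0.07],[0,0,-0.12],1],[[0.7,-0.6,0.07],[0,0,-0.143],1],[[0.7,-0.6,0.07],[0,0,-0.16],1],[[0.7,-0.6,0.07],[0,0,-0.168],1],[[0.7,-0.6,0.07],[0,0,-0.168],1]]' 50 && python3 -m pendant '[[[0.05,-0.043,0],[0,0,0],1],[[0.15,-0.13,0],[0,0,0],1],[[0.25,-0.21,0],[0,0,0],1],[[0.35,-0.3,0],[0,0,0],1],[[0.45,-0.385,0],[0,0,0],1],[[0.55,-0.47,0],[0,0,0],1],[[0.64,-0.55,0],[0,0,0],1],[[0.69,-0.59,0],[0,0,0],1],[[0.71,-0.607,0],[0,0,0],1],[[0.71,-0.607,0],[0,0,0],1],[[0.71,-0.607,0],[0,0,0],1]]' 
python3 - <<'E'
from h import *
i=r.camera_info("wrist");im=r.camera("wrist");cv2.imwrite("pics/w1.png",im[:,:,::-1])
print({k:np.round(i[k],4).tolist() for k in i if k!="name"});o=r.get_obs();print(o["ee_pos"],o["tcp_rot"],o["joints"])
E
```

```text
time_s: 1.1
ee_pos: [0.3979, 0.363, 0.2593]
tcp_rot: [-179.9, 0.0, 100.4]
force: [-0.1, 0.7, -0.4]
gripper_width: 0.0882
gripper_force: 0.0
time_s: 2.2
ee_pos: [0.6099, 0.1826, 0.2596]
tcp_rot: [-180.0, -0.0, 100.5]
force: [-0.5, 0.4, -0.2]
gripper_width: 0.0883
gripper_force: 0.0
{'intrinsics': [[297.3186, 0.0, 257.9738], [0.0, 297.3186, 194.2789], [0.0, 0.0, 1.0]], 'R': [[0.9829, 0.184, -0.0004], [0.1766, -0.9424, 0.2841], [0.0519, -0.2793, -0.9588]], 't': [-0.6337, 0.02, 0.4292]}
[0.60982998 0.18275779 0.2597663 ] [-1.79977914e+02 -2.45477766e-02  1.00558225e+02] [ 6.00810802e+00  1.71999065e+01  8.13178928e+01  2.29702081e-02
  8.15061656e+01 -4.55351935e+00]
```

View pics/w1.png

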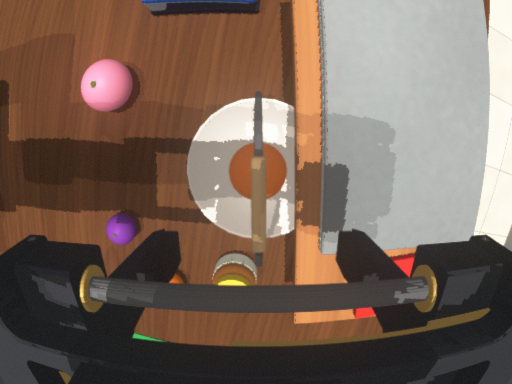

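```bash
python3 - <<'E'
from h import *
im=cv2.imread("pics/w1.png");i=r.camera_info("wrist")
for v in (165,185,205,225):
    print(v,[tuple(int(a) for a in im[v,u]) for u in range(248,270,2)])
p=onz("wrist",[(258.5,157),(258.5,239)],.187,i);print(p,p.mean(0),np.linalg.norm(p[0]-p[1]))
d=p[0]-p[1];print(np.degrees(np.arctan2(d[1],d[0])))
print("edge",onz("wrist",[(294,30),(295,300)],.113,i))
E
```

```text
165 [(52, 92, 167), (66, 103, 159), (101, 141, 175), (107, 150, 186), (108, 150, 186), (108, 151, 187), (96, 133, 163), (82, 111, 136), (79, 105, 131), (63, 97, 150), (51, 92, 166)]
185 [(49, 89, 162), (60, 95, 149), (80, 110, 138), (85, 116, 143), (83, 114, 142), (83, 113, 142), (81, 111, 138), (80, 109, 134), (76, 104, 129), (62, 93, 144), (48, 88, 161)]
205 [(180, 193, 206), (153, 170, 184), (82, 111, 136), (82, 113, 139), (82, 113, 140), (83, 113, 140), (81, 110, 137), (78, 107, 131), (78, 106, 131), (150, 166, 180), (183, 195, 207)]
225 [(168, 181, 192), (153, 168, 181), (84, 111, 134), (82, 110, 138), (83, 113, 140), (81, 109, 137), (81, 112, 138), (83, 114, 141), (82, 112, 139), (142, 159, 173), (169, 183, 193)]
[[0.60393039 0.2202248  0.187     ]
 [0.61625806 0.15469371 0.187     ]] [0.61009423 0.18745926 0.187     ] 0.06668054860341716
100.65392890760073
edge [[0.61662857 0.34061466 0.113     ]
 [0.68169767 0.04702069 0.113     ]]
```

```bash
python3 - <<'E'
import cv2
im=cv2.imread("pics/w1.png")
cv2.imwrite("pics/w1c.png",cv2.resize(im[85:285,180:340],(480,600),interpolation=cv2.INTER_CUBIC))
E
```

```text
(no output)
```

View pics/w1c.png

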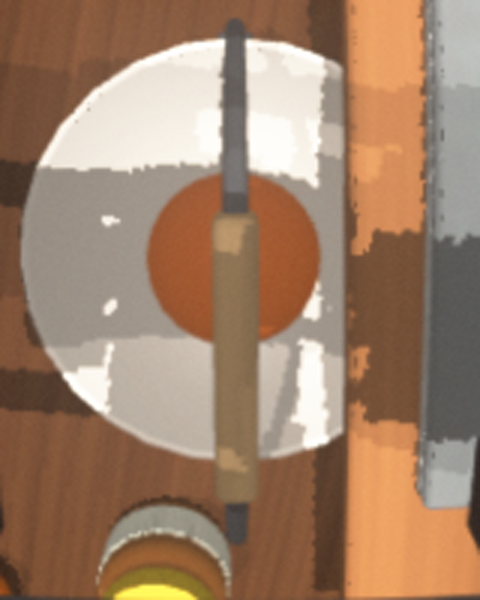

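```bash
python3 -m pendant '[[[0,0,-0.02],[0,0,0],1],[[0,0,-0.06],[0,0,0],1],[[0,0,-0.12],[0,0,0],1],[[0,0,-0.18],[0,0,0],1],[[0,0,-0.24],[0,0,0],1],[[0,0,-0.29],[0,0,0],1],[[0,0,-0.325],[0,0,0],1],[[0,0,-0.337],[0,0,0],1],[[0,0,-0.337],[0,0,0],1],[[0,0,-0.337],[0,0,0],0.6],[[0,0,-0.337],[0,0,0],0.4],[[0,0,-0.337],[0,0,0],0.3]]' 50 && python3 -m pendant '[[[0,0,0],[0,0,0],0.22],[[0,0,0],[0,0,0],0.18],[[0,0,0],[0,0,0],0.14],[[0,0,0],[0,0,0],0.1],[[0,0,0],[0,0,0],0],[[0,0,0],[0,0,0],0],[[0,0,0],[0,0,0],0],[[0,0,0],[0,0,0],0],[[0,0,0],[0,0,0],0]]' 50
```

```text
time_s: 3.45
ee_pos: [0.6113, 0.1814, 0.1594]
tcp_rot: [179.9, 0.0, 100.4]
force: [0.3, -0.1, 0.6]
gripper_width: 0.0662
gripper_force: 0.0
time_s: 4.35
ee_pos: [0.6106, 0.1814, 0.1585]
tcp_rot: [-180.0, -0.0, 100.5]
force: [-1.2, -0.7, 0.6]
gripper_width: 0.0111
gripper_force: 50.0
```

```bash
python3 -m pendant '[[[0,0,0.003],[0,0,0],0],[[0,0,0.007],[0,0,0],0],[[0,0,0.01],[0,0,0],0],[[0,0,0.01],[0,0,0],0],[[0,0,0.01],[0,0,0],0]]' 50 && python3 -m pendant '[[[-0.01,-0.002,0],[0,0,0],0],[[-0.03,-0.006,0],[0,0,0],0],[[-0.062,-0.011,0],[0,0,0],0],[[-0.102,-0.019,0],[0,0,0],0],[[-0.141,-0.026,0],[0,0,0],0],[[-0.18,-0.033,0],[0,0,0],0],[[-0.213,-0.039,0],[0,0,0],0],[[-0.239,-0.044,0],[0,0,0],0],[[-0.259,-0.048,0],[0,0,0],0],[[-0.272,-0.05,0],[0,0,0],0],[[-0.279,-0.051,0],[0,0,0],0],[[-0.279,-0.051,0],[0,0,0],0]]'
python3 - <<'E'
from h import *
im=r.camera("wrist");a=im[:,:,::-1].copy();b=r.camera("scene")[:,:,::-1]
cv2.imwrite("pics/d1.png",np.hstack([cv2.resize(a,(400,300)),cv2.resize(b[110:260,180:380],(400,300))]))
print(r.get_obs()["wrist_torque"])
E
```

```text
time_s: 4.85
ee_pos: [0.6107, 0.1813, 0.1614]
tcp_rot: [-180.0, -0.0, 100.4]
force: [0.5, 0.3, -5.0]
gripper_width: 0.0109
gripper_force: 50.0
time_s: 6.05
ee_pos: [0.5271, 0.1661, 0.1617]
tcp_rot: [180.0, -0.0, 100.5]
force: [0.4, -0.8, -5.7]
gripper_width: 0.0111
gripper_force: 50.0
[-0.00784947  0.12007038 -0.00547642]
```

View pics/d1.png

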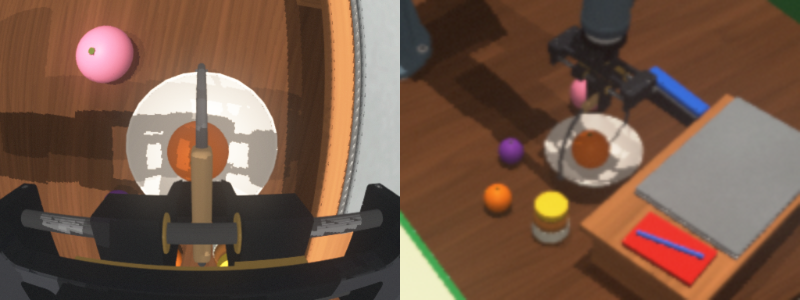

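```bash
python3 -m pendant '[[[0,0,0.007],[0,0,0],0],[[0,0,0.027],[0,0,0],0],[[0,0,0.06],[0,0,0],0],[[0,0,0.103],[0,0,0],0],[[0,0,0.153],[0,0,0],0],[[0,0,0.207],[0,0,0],0],[[0,0,0.26],[0,0,0],0],[[0,0,0.307],[0,0,0],0],[[0,0,0.347],[0,0,0],0],[[0,0,0.377],[0,0,0],0],[[0,0,0.393],[0,0,0],0],[[0,0,0.4],[0,0,0],0]]'
python3 -m pendant '[[[0,-0.007,0],[0,0,-0.001],0],[[0,-0.023,0],[0,0,-0.004],0],[[0,-0.05,0],[0,0,-0.009],0],[[0,-0.087,0],[0,0,-0.016],0],[[0,-0.133,0],[0,0,-0.024],0],[[0,-0.187,0],[0,0,-0.033],0],[[0,-0.247,0],[0,0,-0.044],0],[[0,-0.307,0],[0,0,-0.055],0],[[0,-0.367,0],[0,0,-0.066],0],[[0,-0.427,0],[0,0,-0.077],0],[[0,-0.487,0],[0,0,-0.087],0],[[0,-0.547,0],[0,0,-0.098],0]]'
python3 -m pendant '[[[0,-0.059,0],[0,0,-0.011],0],[[0,-0.118,0],[0,0,-0.021],0],[[0,-0.177,0],[0,0,-0.032],0],[[0,-0.236,0],[0,0,-0.042],0],[[0,-0.295,0],[0,0,-0.053],0],[[0,-0.354,0],[0,0,-0.064],0],[[0,-0.413,0],[0,0,-0.074],0],[[0,-0.472,0],[0,0,-0.085],0]]'
python3 -m pendant '[[[0,-0.06,0],[0,0,-0.011],0],[[0,-0.12,0],[0,0,-0.022],0],[[0,-0.18,0],[0,0,-0.032],0],[[0,-0.24,0],[0,0,-0.043],0],[[0,-0.3,0],[0,0,-0.054],0],[[0,-0.36,0],[0,0,-0.065],0],[[0,-0.413,0],[0,0,-0.074],0],[[0,-0.46,0],[0,0,-0.083],0],[[0,-0.497,0],[0,0,-0.089],0],[[0,-0.523,0],[0,0,-0.094],0],[[0,-0.54,0],[0,0,-0.097],0],[[0,-0.547,0],[0,0,-0.098],0]]'
python3 -m pendant '[[[0,0,-0.003],[0,0,0],0],[[0,0,-0.013],[0,0,0],0],[[0,0,-0.03],[0,0,0],0],[[0,0,-0.053],[0,0,0],0],[[0,0,-0.073],[0,0,0],0],[[0,0,-0.087],[0,0,0],0],[[0,0,-0.093],[0,0,0],0],[[0,0,-0.097],[0,0,0],0],[[0,0,-0.097],[0,0,0],0],[[0,0,-0.097],[0,0,0],0],[[0,0,-0.097],[0,0,0],0],[[0,0,-0.097],[0,0,0],0]]'
python3 - <<'E'
from h import *
a=r.camera("top")[:,:,::-1].copy();b=r.camera("scene")[:,:,::-1]
cv2.imwrite("pics/e0.png",a);cv2.imwrite("pics/e1.png",np.hstack([cv2.resize(a[120:300,280:460],(400,400)),cv2.resize(b[130:330,70:270],(400,400))]))
print(r.get_obs())
E
```

```text
time_s: 7.35
ee_pos: [0.5272, 0.166, 0.282]
tcp_rot: [180.0, 0.0, 100.5]
force: [-0.2, -0.6, -5.2]
gripper_width: 0.0114
gripper_force: 50.0
time_s: 8.55
ee_pos: [0.5268, 0.0001, 0.2816]
tcp_rot: [180.0, 0.0, 64.8]
force: [-0.2, -0.3, -4.2]
gripper_width: 0.0112
gripper_force: 50.0
time_s: 9.35
ee_pos: [0.5265, -0.1415, 0.2816]
tcp_rot: [180.0, 0.0, 34.2]
force: [0.1, 0.8, -4.6]
gripper_width: 0.0109
gripper_force: 50.0
time_s: 10.55
ee_pos: [0.527, -0.3042, 0.2815]
tcp_rot: [-180.0, 0.0, -0.8]
force: [0.1, -0.1, -4.9]
gripper_width: 0.0111
gripper_force: 50.0
time_s: 11.75
ee_pos: [0.5272, -0.3038, 0.2528]
tcp_rot: [180.0, -0.0, -0.7]
force: [0.3, 1.1, -5.8]
gripper_width: 0.0116
gripper_force: 50.0
{'time_s': 11.85, 'joints': array([-4.11170053e+01,  1.39157236e+01,  8.62068580e+01,  1.72052629e-03,
        7.98622604e+01,  4.95919829e+01]), 'joint_velocities': array([ 0.060777  ,  0.10050456,  0.14372715,  0.0001464 , -0.08175268,
       -0.11169757]), 'effort': array([-7.20262833e-03, -5.00970984e+01, -3.73121488e+01,  4.27085836e-02,
       -5.35738107e-02, -1.66499958e-04]), 'ee_pos': array([ 0.5271803 , -0.30378765,  0.25267016]), 'tcp_rot': array([ 1.79991464e+02, -1.26399270e-02, -7.09289854e-01]), 'force': array([ 0.48223075, -0.82755634, -4.8702866 ]), 'wrist_torque': array([0.02539523, 0.0777041 , 0.00389455]), 'gripper_force': 49.998174123466015, 'gripper_width': 0.01120625270403629}
```

View pics/e1.png

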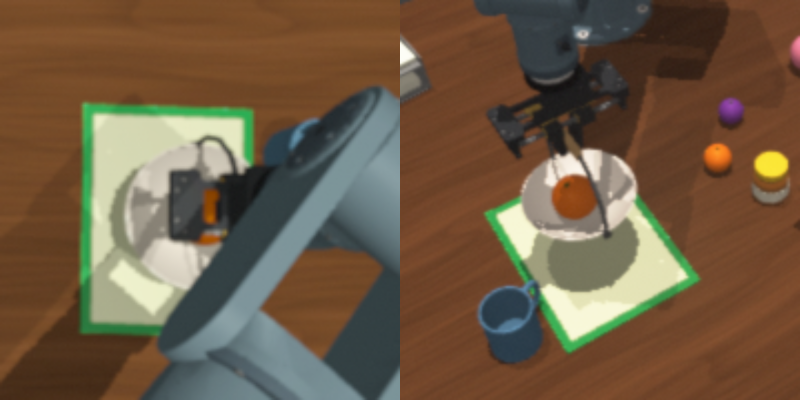

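```bash
python3 - <<'E'
from h import *
b=r.camera("scene")[:,:,::-1].copy();i=r.camera_info("scene")
R,t,K=(np.array(i[k]) for k in("R","t","intrinsics"))
c=np.array([.5272,-.304,.1445]);a=np.linspace(0,2*np.pi,73);P=c+.09*np.c_[np.cos(a),np.sin(a),0*a]
P2=np.array([[.5272+dx,-.304,.0935+h] for h in(.178,) for dx in(-.04,.04)]+[[.5272+s*.096,-.304,.0935+.051] for s in(-1,1)])
f=lambda P:(lambda q:q[:,:2]/q[:,2:])((P@R.T+t)@K.T)
S=5;o=np.array([120,190])
g=cv2.resize(b[190:290,120:220],(500,500),interpolation=cv2.INTER_CUBIC)
cv2.polylines(g,[np.int32((f(P)-o+.5)*S)],True,(255,0,255),1)
for p in f(P2):cv2.circle(g,tuple(np.int32((p-o+.5)*S)),4,(255,255,0),1)
cv2.imwrite("pics/e2.png",g);print(r.get_obs()["ee_pos"])
E
```

```text
[ 0.52717176 -0.30375605  0.25262849]
```

View pics/e2.png

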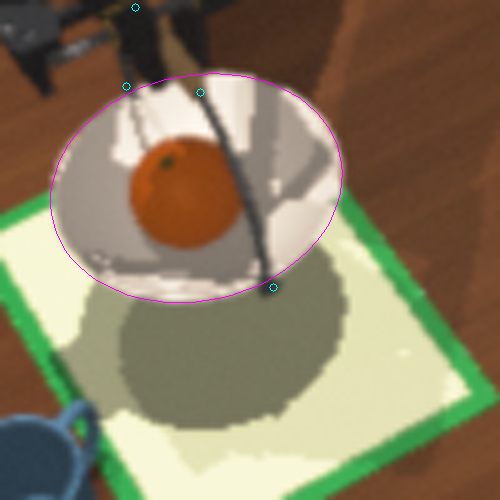

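The rim matches the projected level dish to within about 1 px, with the orange in the middle, so I'm handing the job in.

```bash
python3 -c "
from workcell import r
print(r.close_job())"
```

```text
the job is handed in; nothing more can be done
None
```

I handed the job in at about 12 s: the dish is held still and level about 90 mm above the middle of the mat, its arch along the mat's long sides and the orange in its middle; the judge's verdict was not shown.

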